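# Sweep the counted steel rings into the counting tray's channel and cover them

## Robot

A 6-joint arm with a two-finger parallel gripper is mounted at the origin on a cart in front of the work surface, level with it; the furniture and walls round the work are solid. World frame = base frame: x ahead of the robot, y to its left, z up, the work surface at z = 0. Lengths are in mm, angles in rad, forces in N, time in s.
With the tool pointing down it reaches from about 250 to 775 mm from the base axis. Payload 4 kg.
Tool frame: the origin (TCP) lies at the very end of the fingers, on their centre line; the grasp point (between the pads) lies 19 mm behind it (bot.grip_depth is the z of the grasp point in the tool frame, in mm); z points along the fingers, y is the line along which they close (so a half turn about z gives the same grasp; the last joint's range is limited). The gripper opens to 85 mm and grips with 20 to 120 N. Pads are 22 mm wide; open, the fingers measure 114 mm over their backs; the gripper's body (76 mm by 85 mm) begins 54 mm behind the grasp point. The pads swing forward as they close: fully open they stand 13 mm farther back than shut.
Start: joints at [-1.239, 0.087, 1.371, -0, 1.684, -0.103], TCP at [231.675, -498.843, 231.341] pointing down, gripper open.
Joint ranges: [-3.1, 3.1], [-0.76, 2.03], [0.27, 2.55], [-1.08, 4.22], [0.17, 2.65], [-2.57, 2.57]. Speed limits (rad/s): [2.79, 2.79, 3.14, 3.14, 3.14, 3.14].

## Interface

Orientations are given as a 3x3 rotation matrix whose columns are the frame's x, y, z axes.
In Python, from workcell import bot, imaging, job_done gives the robot as it stands (bot), with the cameras (imaging) and the job as plain functions.
- The arm moves only by the tool send_path, called after "Emit:" as name(argument=value, ...), one argument or row to a line, values as JSON. Schema: {"type":"object","properties":{"steps":{"type":"array","items":{"type":"array","items":{"type":"array","items":{"type":"number"},"minItems":6,"maxItems":6},"minItems":1,"maxItems":10},"minItems":1,"maxItems":1},"aperture":{"type":"number"},"squeeze":{"type":"number"},"only":{"type":"string"},"quiet":{"type":"boolean"},"lines":{"type":"string"}},"required":["steps"],"additionalProperties":false}. steps is a list that holds a single list of rows (three levels of brackets), with 1 to 10 rows, each of 6 numbers: dx, dy, dz in shares of the most that a row can go, 1 being 50 mm, then a rotation vector rx, ry, rz in a scale on which 1.0 is 90 degrees; each row shifts and turns the commanded pose from where the row before left it, along the tool's axes as they then stand; what a row does not reach is not made up. A row lasts 1/10 s, in which the tool goes at most 50 mm and 0.15 rad, less where a joint would pass 70% of its speed; a pose out of reach is approached as far as the arm can. aperture is the opening from 0.0 (shut) to 1.0 (fully open), set as the call begins (left out keeps the last). The fingers move at their own pace and stop on an object; squeeze is the grip in N (left out, the last holds). Time passes only in rows, so rows that do not move let the fingers close. The tool returns the time, the measured TCP pose, the force, the opening and the grip force at its end. only (a regular expression) keeps the lines of the reply that match it, lines (a string "A,B") keeps lines A to B, and quiet returns only ok. Shift and turn numbers lie between -1 and 1, and a call with a number outside is refused. Input that does not fit is refused with a message, and nothing moves.
- bot.state(): the state, without advancing time (a new reading comes with each control period).
- imaging.grab_frame(name): name is "scene" or "side" or "wrist"; returns a dict with "color" (384x512x3 uint8, red, green, blue), "range_z" (384x512 float32, mm along the optical axis (not along the pixel's ray), 0 where there is no reading), "intrinsics" (3x3 intrinsics, pixels), "T" (4x4, takes a point from camera to world coordinates). Camera axes: x right, y down, z forward; pixel columns grow to the right and rows downward; lengths in mm; the calibration is good to about 2 mm. A picture is of the moment at which its call begins.
- job_done(): hands the job in; it is judged then, once.
The state is a dict: "t": time; "joint_positions": joint angles; "qd": joint speeds; "effort": joint torques, N m; "tool_pos": TCP position; "tcp_rot": TCP orientation; "ft_force": force on the tool from outside, world axes, zero at the start; "torque": the same for the moment, N m; "opening": opening from 0.0 (shut) to 1.0 (fully open); "gripper_force": force on a finger pad.
Only numpy, scipy, OpenCV 4.12 (cv2) and the standard library are available. Lean on these libraries where they do the work, as an engineer would, in place of code of your own. Each camera call takes 0.05 s, during which the arm holds its last target. There are 200 camera calls.

## Task

The six steel rings on the counting tray have been counted: sweep them across the platform with the fingers so that all of them drop into the tray's open side channel, then push the channel's hinged cover fully shut over them. Only push things - do not pick the rings up - and leave the bottle, the cup and the vial beside the tray standing where they are.

Things in the scene. Friction and masses are not known exactly. Their poses are not given: they have to be found in the camera images.
- tray: dark grey plastic counting tray, 210 x 210 mm, fixed, on rubber feet. Origin: centre of its underside, at bench level; z up, x along the channel, y from platform to channel (sweep direction). All offsets below are in this frame (mm). Flat platform at z = 32, x -100 to 100, y -100 to 55, with rims 5 thick, tops at z = 43, at its back (y = -105 to -100) and both ends; no rim towards the channel
- platform_edge (a point): middle of the platform's open edge, at tray (0, 55, 32): here the platform drops straight into the channel
- channel (a point): middle of the channel's floor, at tray (0, 78, 5). The channel runs from y = 55 to 101 and x = -100 to 100, 27 mm deep below the platform; outer wall y = 101 to 106, top at z = 31; the -x end is a sill with top at z = 18 and a small pour lip outside (to x = -125), the +x end wall reaches z = 32
- cover (a joint): hinge of the cover, an aluminium plate 196 mm along x, 55 wide, 3 thick. 0 = shut: level over the channel, top at z = 37, free edge at y = 48, a 45 mm wide tab in its middle to y = 40. The value (rad) grows as the free edge rises and swings outwards; pi/2 = upright, stop at 2.0. Hinge line along x at y = 103.5, z = 35.5. Stiff hinge: the cover stays where left; about 1 N at its free edge moves it
- cover_tab (a point): middle of the tab on the cover's free edge, 58.5 mm from the hinge line
- ring_0: steel ring sample, 22 mm outside diameter, 11 mm high, 14 to 28 g, lying flat on the platform; origin: centre of its underside, z its axis
- ring_1: steel ring sample, 22 mm outside diameter, 11 mm high, 14 to 28 g, lying flat on the platform; origin: centre of its underside, z its axis
- ring_2: steel ring sample, 22 mm outside diameter, 11 mm high, 14 to 28 g, lying flat on the platform; origin: centre of its underside, z its axis
- ring_3: steel ring sample, 22 mm outside diameter, 11 mm high, 14 to 28 g, lying flat on the platform; origin: centre of its underside, z its axis
- ring_4: steel ring sample, 22 mm outside diameter, 11 mm high, 14 to 28 g, lying flat on the platform; origin: centre of its underside, z its axis
- ring_5: steel ring sample, 22 mm outside diameter, 11 mm high, 14 to 28 g, lying flat on the platform; origin: centre of its underside, z its axis
- dropper: dropper bottle 38 mm diameter, 98 mm high, standing loose beside the tray's back; origin: centre of its underside
- mould_cup: open mounting cup of silicone, 41 mm diameter, 30 mm high, standing loose beside the tray's back; origin: centre of its underside
- cap_vial: white vial with a black cap, 43 mm diameter, 85 mm high, standing loose 95 to 115 mm from the channel's outer wall; origin: centre of its underside

How it is judged:
By the outcome, as a careful person would: the job done as asked, in the order asked, and still so for the second after the job is handed in, with the robot touching nothing.
It also fails if it takes over 58 s, if anything falls off the work surface, if the arm or the gripper's body presses on something with over 40 N, if the wrist force passes 120 N, or if a joint passes its speed limit or range.

## Working session

There is one attempt and no reset: what is moved stays moved. The work goes in short steps, Python scripts to look and compute and a tool call to move; the robot and the scene stay as the last step left them, time stands still between calls to the robot, and variables do not carry over. Pictures are saved under pics/ and viewed, at most 10 in all, crops included, and the job is handed in when it is done.

```bash
ls; mkdir -p pics
```

Run:
```python
from workcell import bot, imaging, job_done
import cv2,numpy as np
s=bot.state();print(s['t'],s['tool_pos'],s['tcp_rot'],s['opening'])
ims=[]
for n in("scene","side"):
    f=imaging.grab_frame(n);np.savez(f'pics/{n}0.npz',**f);ims.append(f['color'][:,:,::-1])
    print(n,f['T'].round(2).tolist(),f['intrinsics'].tolist())
    cv2.imwrite(f'pics/{n}0.png',cv2.resize(ims[-1],(800,600)))
```

```text
pics
workcell.py
0.0 [ 231.51175293 -498.34733588  230.12979634] [[ 9.06942182e-01  4.21254500e-01 -7.24879694e-04]
 [ 4.21255062e-01 -9.06939779e-01  2.09998709e-03]
 [ 2.27206781e-04 -2.20992611e-03 -9.99997532e-01]] 0.9968606337018819
scene [[0.82, -0.43, 0.38, 241.71], [-0.57, -0.62, 0.53, -342.09], [0.01, -0.65, -0.76, 685.22], [0.0, 0.0, 0.0, 1.0]] [[426.5381635180646, 0.0, 253.9570963542471], [0.0, 426.5381635180646, 198.47059432188138], [0.0, 0.0, 1.0]]
side [[1.0, -0.05, 0.08, 469.99], [-0.09, -0.62, 0.78, -550.11], [0.01, -0.79, -0.62, 597.8], [0.0, 0.0, 0.0, 1.0]] [[398.72303640049466, 0.0, 253.43201585874579], [0.0, 398.72303640049466, 194.60628449269024], [0.0, 0.0, 1.0]]
```

View pics/scene0.png

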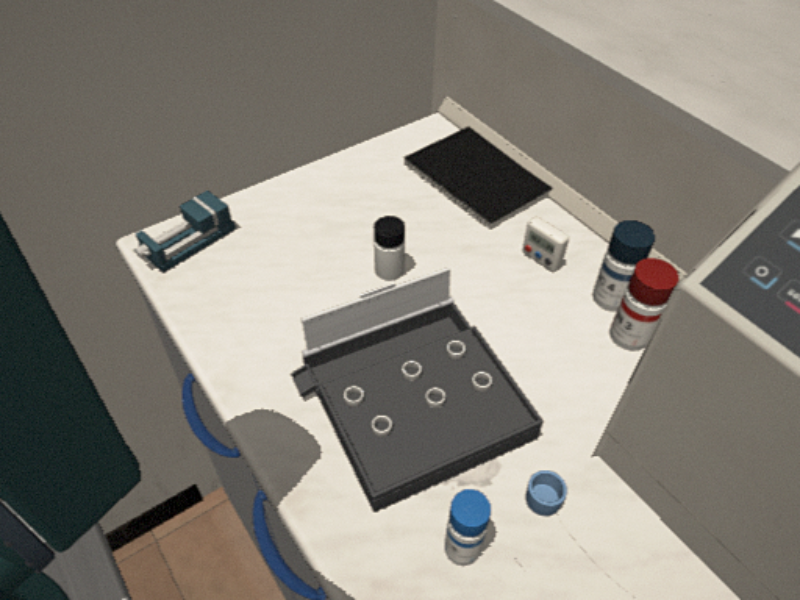

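View pics/side0.png

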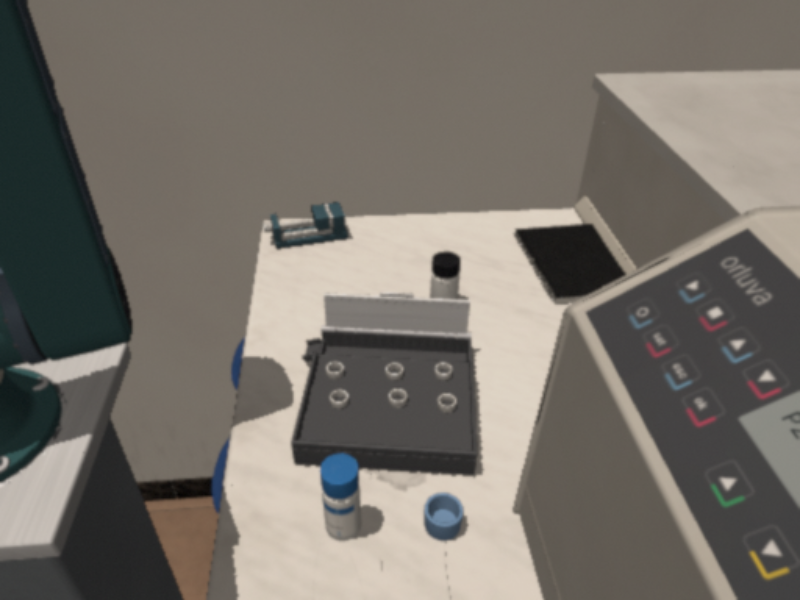

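The scene view (800x600) shows the tray with its cover open past upright. Rings are at about (353,395), (411,369), (456,348), (382,424), (435,396) and (482,380). The bottle is at (468,525), the cup at (546,492) and the vial at (390,248). The side view shows the same, with rings at (335,369), (394,370), (443,370), (339,398), (398,397) and (447,402).

Create h.py:
```python
import numpy as np,cv2
def cloud(f):
    K=f['intrinsics'];z=f['range_z'];v,u=np.mgrid[:384,:512]
    P=np.stack([(u-K[0,2])/K[0,0]*z,(v-K[1,2])/K[1,1]*z,z,np.ones_like(z)],-1)@f['T'].T
    P=P[...,:3];P[z==0]=np.nan;return P
def tri(fs,uvs):
    A=np.zeros((3,3));b=np.zeros(3)
    for f,uv in zip(fs,uvs):
        K=f['intrinsics'];d=f['T'][:3,:3]@np.linalg.solve(K,[uv[0],uv[1],1]);d/=np.linalg.norm(d)
        M=np.eye(3)-np.outer(d,d);A+=M;b+=M@f['T'][:3,3]
    return np.linalg.solve(A,b)
```

Run:
```python
import numpy as np,cv2
from h import *
S={'scene':[(353,395),(411,369),(456,348),(382,424),(435,396),(482,380)],'side':[(335,369),(394,370),(443,370),(339,398),(398,397),(447,402)]}
fs=[];cs=[]
for n in S:
    f=dict(np.load(f'pics/{n}0.npz'));fs.append(f);P=cloud(f);g=f['color'].astype(int);br=g.max(2)
    # tray: dark grey points height 26..50
    m=(P[...,2]>26)&(P[...,2]<50)&(br<110)&(P[...,0]>300)&(P[...,0]<650)&(P[...,1]>-420)&(P[...,1]<0)
    nn,l,st,_=cv2.connectedComponentsWithStats(m.astype(np.uint8));k=1+st[1:,4].argmax();m=l==k
    q=P[m];r=cv2.minAreaRect(q[:,:2].astype(np.float32));print(n,'rect',r,cv2.boxPoints(r).round(1).tolist(),'zmed',np.median(q[:,2]))
    hull=cv2.convexHull(np.argwhere(m)[:,::-1].astype(np.int32))
    mm=np.zeros(m.shape,np.uint8);cv2.fillConvexPoly(mm,hull,1)
    c=[]
    for (u,v) in S[n]:
        u*=.64;v*=.64;yy,xx=np.mgrid[:384,:512]
        w=(br>110)&(np.hypot(xx-u,yy-v)<11);e=cv2.minAreaRect(np.argwhere(w)[:,::-1].astype(np.float32))
        lo,hi=np.argwhere(w).min(0),np.argwhere(w).max(0);cc=((lo+hi)/2)[::-1];c.append(cc)
        print('  ring',cc,(hi-lo),np.nanmedian(P[w],0).round(1))
    cs.append(c)
    # objects: others
    for name,lo,hi,zl in(('tall',250,700,(60,110)),):
        m=(P[...,2]>55)&(P[...,2]<110)&(P[...,0]>300)&(P[...,0]<650)&(P[...,1]>-450)&(P[...,1]<60)
        nn,l,st,_=cv2.connectedComponentsWithStats(m.astype(np.uint8))
        for k in range(1,nn):
            if st[k,4]>60:q=P[l==k];print('  obj',st[k].tolist(),np.percentile(q,[2,50,98],axis=0).round(0).tolist())
    m=(g[...,2]-g[...,0]>40)&(P[...,0]>300)&(P[...,0]<650)&(P[...,2]>5)&(P[...,1]>-500)&(P[...,1]<0)
    nn,l,st,_=cv2.connectedComponentsWithStats(m.astype(np.uint8))
    for k in range(1,nn):
        if st[k,4]>60:q=P[l==k];print('  blue',st[k].tolist(),np.percentile(q,[2,50,98],axis=0).round(0).tolist())
for a,b in zip(*cs):print(tri(fs,(a,b)).round(1))
```

```text
scene rect ((509.6950988769531, -42.93712615966797), (118.0445327758789, 209.6310577392578), 81.07815551757812) [[397.0, -85.0], [604.0999755859375, -117.5], [622.4000244140625, -0.8999999761581421], [415.29998779296875, 31.600000381469727]] zmed 33.635273384415086
  ring [226.  252.5] [11 12] [449.   35.5  42.8]
  ring [263. 237.] [12 12] [524.5  25.2  42.5]
  ring [291.5 223. ] [10 11] [588.   21.8  42.4]
  ring [244. 272.] [12 12] [453.9 -16.1  42.8]
  ring [278.5 253.5] [13 13] [525.8 -19.8  42.7]
  ring [308. 243.] [12 12] [584.5 -32.6  42.6]
  obj [385, 260, 127, 124, 3455] [[641.0, -382.0, 56.0], [643.0, -290.0, 84.0], [645.0, -173.0, 109.0]]
  obj [286, 313, 28, 37, 807] [[435.0, -184.0, 58.0], [448.0, -170.0, 98.0], [469.0, -150.0, 101.0]]
  blue [338, 301, 24, 23, 263] [[540.0, -193.0, 5.0], [562.0, -173.0, 26.0], [577.0, -156.0, 33.0]]
  blue [289, 313, 25, 30, 604] [[435.0, -184.0, 81.0], [451.0, -169.0, 99.0], [469.0, -150.0, 101.0]]
side rect ((511.249267578125, -45.009033203125), (120.6957778930664, 209.28805541992188), 81.40980529785156) [[398.79998779296875, -89.0], 
[... 245 characters left out ...]
5 236. ] [10 11] [588.   21.6  40.5]
  ring [217. 254.] [10 12] [454.1 -16.1  40.7]
  ring [254. 253.] [10 12] [523.9 -19.7  41.1]
  ring [286. 256.] [10 12] [584.5 -33.2  40.4]
  obj [332, 287, 41, 97, 1305] [[639.0, -309.0, 60.0], [644.0, -243.0, 85.0], [645.0, -171.0, 109.0]]
  obj [205, 290, 25, 38, 796] [[436.0, -187.0, 56.0], [454.0, -179.0, 95.0], [471.0, -153.0, 99.0]]
  blue [205, 290, 25, 29, 565] [[437.0, -186.0, 77.0], [454.0, -175.0, 97.0], [470.0, -150.0, 99.0]]
  blue [272, 316, 23, 21, 130] [[541.0, -196.0, 5.0], [562.0, -176.0, 29.0], [576.0, -160.0, 31.0]]
[449.2  33.9  39.7]
[524.5  24.4  39.6]
[588.5  20.3  39.7]
[454.6 -16.3  37.8]
[525.5 -21.8  40.9]
[585.4 -32.8  38.6]
```

Run:
```python
import numpy as np,cv2
from h import *
rings=np.array([[449.2,34.5],[524.5,25],[588.3,21],[454.4,-16.3],[525.2,-20.5],[585.,-32.8]])
for n in('scene','side'):
    f=dict(np.load(f'pics/{n}0.npz'));P=cloud(f);br=f['color'].max(2)
    m=(P[...,2]>26)&(P[...,2]<50)&(P[...,0]>300)&(P[...,0]<635)&(P[...,1]>-140)&(P[...,1]<140)&(br<110)
    m=cv2.morphologyEx(m.astype(np.uint8),cv2.MORPH_OPEN,np.ones((3,3)))
    nn,l,st,_=cv2.connectedComponentsWithStats(m);k=1+st[1:,4].argmax();q=P[l==k]
    r=cv2.minAreaRect(q[:,:2].astype(np.float32));print(n,r)
    b=cv2.boxPoints(r)
    c0,w,_=r;i=b[:,1].argsort();bk=b[i[:2]];bk=bk[bk[:,0].argsort()]
    X=(bk[1]-bk[0]);X/=np.linalg.norm(X);Y=np.array([-X[1],X[0]]);c=bk.mean(0)+105*Y
    print('centre',c,'yaw',np.arctan2(X[1],X[0]))
    print(((rings-c)@np.c_[X,Y]).round(1).tolist())
    T=np.c_[(P[...,:2]-c)@np.c_[X,Y],] if 0 else np.dstack([(P[...,:2]-c)@np.c_[X,Y],P[...,2]])
    # cover: bright points tray y 95..135, z 45..95
    s=T[(abs(T[...,0])<92)&(T[...,1]>95)&(T[...,1]<145)&(T[...,2]>45)&(T[...,2]<96)]
    p=np.polyfit(s[:,2],s[:,1],1);print('cover',len(s),'y at z=35',np.polyval(p,35),'angle',np.pi/2+np.arctan(p[0]),s.max(0))
    s=T[(T[...,1]>170)&(T[...,1]<260)&(T[...,2]>60)&(T[...,2]<100)&(abs(T[...,0])<110)]
    print('vial',len(s),np.percentile(s,[2,98],axis=0).round())
s=__import__('workcell').bot.state();print(s['t'])
```

```text
scene ((515.5035400390625, -5.937568664550781), (192.94993591308594, 209.6310577392578), 81.07815551757812)
centre [516.8257      2.4843216] yaw -0.15571558
[[-71.8, 21.1], [4.1, 23.4], [67.7, 29.4], [-58.8, -28.2], [11.8, -21.4], [72.8, -24.3]]
cover 1756 y at z=35 103.05209146064595 angle 1.6636421820233371 [ 91.97609602 113.53717561  95.97815017]
vial 393 [[ 47. 198.  60.]
 [ 85. 236.  88.]]
side ((514.56884765625, -23.142471313476562), (164.88577270507812, 209.19381713867188), 81.36351776123047)
centre [517.9562     -0.8411331] yaw -0.15073499
[[-73.3, 24.6], [2.6, 26.5], [66.3, 32.2], [-60.5, -24.8], [10.1, -18.3], [71.1, -21.5]]
cover 1707 y at z=35 104.20793672382331 angle 1.664763887905241 [ 91.99350687 114.76306578  95.93325915]
vial 289 [[ 49. 198.  61.]
 [ 88. 236.  86.]]
0.1
```

Units first: shifts go in shares of 50 mm and turns go in shares of 90 degrees. So 26 mm is 0.52, -21.4 mm is -0.428.

Emit:
send_path(
  steps=[
    [[0.52,-0.428,0,0,0,0],[0.52,-0.428,0,0,0,0],[0.52,-0.428,0,0,0,0],[0.52,-0.428,0,0,0,0],[0.52,-0.428,0,0,0,0],[0.52,-0.428,0,0,0,0],[0.52,-0.428,0,0,0,0],[0.52,-0.428,0,0,0,0],[0.52,-0.428,0,0,0,0],[0.52,-0.428,0,0,0,0]],
  ],
  aperture=0.2,
  squeeze=30,
)

```text
t: 1.1
tool_pos: [377.5, -193.8, 230.9]
tcp_rot: [[0.907, 0.421, -0.0], [0.421, -0.907, 0.0], [-0.0, -0.0, -1.0]]
ft_force: [0.2, 0.7, -0.7]
opening: 0.2
gripper_force: 0.0
```

Emit:
send_path(
  steps=[
    [[0.52,-0.428,0,0,0,0],[0.52,-0.428,0,0,0,0],[0.52,-0.428,0,0,0,0],[0.52,-0.428,0,0,0,0],[0.52,-0.428,0,0,0,0]],
  ],
)

```text
t: 1.6
tool_pos: [450.3, -42.0, 230.8]
tcp_rot: [[0.907, 0.421, -0.001], [0.421, -0.907, 0.0], [-0.001, -0.0, -1.0]]
ft_force: [0.4, 0.1, 0.5]
opening: 0.201
gripper_force: 0.0
```

Emit:
send_path(
  steps=[
    [[0,0,0.2,0,0,-0.0891],[0,0,0.2,0,0,-0.0891],[0,0,0.2,0,0,-0.0891],[0,0,0.2,0,0,-0.0891],[0,0,0.2,0,0,-0.0891],[0,0,0.2,0,0,-0.0891],[0,0,0.2,0,0,-0.0891],[0,0,0,0,0,0]],
  ],
)

```text
t: 2.4
tool_pos: [448.8, -43.1, 159.2]
tcp_rot: [[0.156, 0.988, -0.004], [0.988, -0.156, 0.001], [0.0, -0.004, -1.0]]
ft_force: [0.1, -0.0, -0.5]
opening: 0.204
gripper_force: 0.0
```

Create rel.py:
```python
from workcell import bot, imaging, job_done
import numpy as np
s=bot.state();a=-.153;c=np.array([517.4,.8]);X=np.array([np.cos(a),np.sin(a)]);Y=np.array([-X[1],X[0]])
d=s['tool_pos'][:2]-c;ty=s['tcp_rot'][:,1]
print('t %.2f tray x %.1f y %.1f z %.1f yawerr %.3f tilt %.3f %.3f F %s open %.2f'%(s['t'],d@X,d@Y,s['tool_pos'][2],np.arctan2(ty[1],ty[0])-a,*(s['tcp_rot'][:2,2]),s['ft_force'].round(1),s['opening']))
```

```bash
python3 rel.py
```

```text
t 2.40 tray x -61.1 y -53.9 z 159.2 yawerr -0.003 tilt -0.004 0.001 F [ 0.1 -0.  -0.5] open 0.20
```

In the tool's units: 25 mm is 0.5, 12 mm is 0.24.

Emit:
send_path(
  steps=[
    [[0,0,0.5,0,0,0],[0,0,0.5,0,0,0],[0,0,0.5,0,0,0],[0,0,0.5,0,0,0],[0,0,0.24,0,0,0],[0,0,0.14,0,0,0],[0,0,0.06,0,0,0],[0,0,0,0,0,0]],
  ],
)

```text
t: 3.2
tool_pos: [450.8, -43.6, 40.0]
tcp_rot: [[0.156, 0.988, 0.001], [0.988, -0.156, -0.0], [-0.0, 0.001, -1.0]]
ft_force: [1.1, -0.4, 1.0]
opening: 0.201
gripper_force: 0.0
```

```bash
python3 rel.py
```

Run:
```python
from workcell import bot, imaging, job_done
import cv2,numpy as np
a=imaging.grab_frame("scene")['color'];b=imaging.grab_frame("wrist")['color']
a=cv2.resize(a[150:340,170:370],(400,380));b=cv2.resize(b,(507,380))
cv2.imwrite('pics/c1.png',np.hstack([a,b[:,:400]])[:,:,::-1])
```

```text
t 3.20 tray x -59.1 y -54.0 z 40.0 yawerr -0.004 tilt 0.001 -0.000 F [ 1.1 -0.4  1. ] open 0.20
```

View pics/c1.png

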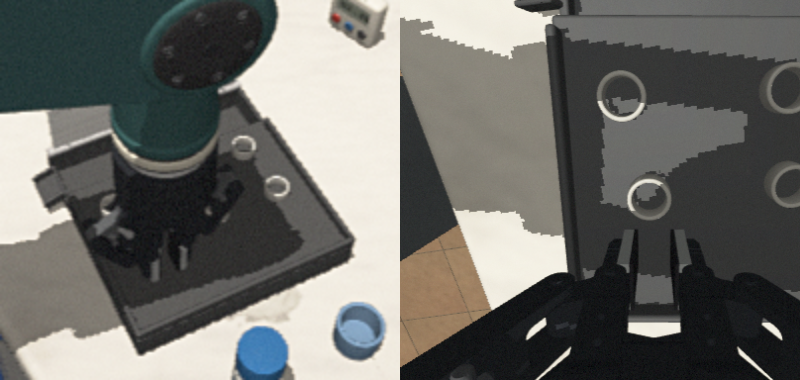

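Wrist view: fingers at column 652 are in line with ring D (650,198), and ring A is at (622,96), about 14 mm to the left. The way is clear.

In the tool's units: 10 mm is 0.2, 8 mm is 0.16.

Emit:
send_path(
  steps=[
    [[0,0,0.08,0,0,0],[0.2,0,0,0,0,0],[0.14,-0.064,0,0,0,0],[0.14,-0.064,0,0,0,0],[0.14,-0.064,0,0,0,0],[0.14,-0.064,0,0,0,0],[0.16,0,0,0,0,0],[0.16,0,0,0,0,0],[0.16,0,0,0,0,0],[0,0,0,0,0,0]],
  ],
)

```text
t: 4.3
tool_pos: [447.4, 20.8, 35.3]
tcp_rot: [[0.154, 0.988, 0.0], [0.988, -0.154, 0.0], [0.0, 0.0, -1.0]]
ft_force: [-1.1, 0.2, -0.0]
opening: 0.198
gripper_force: 0.0
```

```bash
python3 rel.py
```

Run:
```python
from workcell import bot, imaging, job_done
import cv2,numpy as np
b=imaging.grab_frame("wrist")['color']
cv2.imwrite('pics/c2.png',b[:,:,::-1])
```

```text
t 4.30 tray x -72.3 y 9.1 z 35.3 yawerr -0.002 tilt 0.000 0.000 F [-1.1  0.2 -0. ] open 0.20
```

View pics/c2.png

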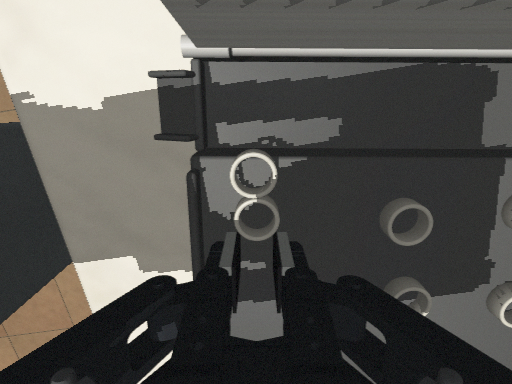

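Both rings are chained in the cradle at (257,217) and (253,174), just short of the edge at row 152. I'll keep pushing, then back off and lift.

In the tool's units: -25 mm is -0.5, -15 mm is -0.3.

Emit:
send_path(
  steps=[
    [[0.14,0,0,0,0,0],[0.14,0,0,0,0,0],[0.14,0,0,0,0,0],[0.14,0,0,0,0,0],[0.14,0,0,0,0,0],[0.14,0,0,0,0,0],[0.1,0,0,0,0,0],[0,0,0,0,0,0],[-0.1,0,-0.3,0,0,0],[-0.3,0,-0.5,0,0,0]],
  ],
)

```text
t: 5.35
tool_pos: [449.6, 46.9, 73.7]
tcp_rot: [[0.154, 0.988, -0.005], [0.988, -0.154, 0.0], [-0.0, -0.005, -1.0]]
ft_force: [0.5, 0.2, 0.8]
opening: 0.198
gripper_force: 0.0
```

```bash
python3 rel.py;  python3 - <<'E'
from workcell import bot, imaging, job_done
import cv2,numpy as np
b=imaging.grab_frame("wrist")['color']
cv2.imwrite('pics/c3.png',b[:,:,::-1])
E
```

```text
t 5.35 tray x -74.1 y 35.3 z 73.7 yawerr -0.001 tilt -0.005 0.000 F [0.5 0.2 0.8] open 0.20
```

View pics/c3.png

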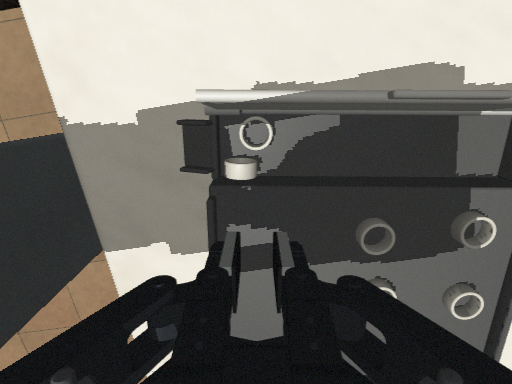

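Both rings are in the channel: one flat at (256,132), one leaning at (241,167). Next is the middle column.

In the tool's units: -28 mm is -0.56, 15 mm is 0.3.

Emit:
send_path(
  steps=[
    [[-0.56,0.56,0,0,0,0],[-0.56,0.56,0,0,0,0],[-0.56,0.56,0,0,0,0],[0,0,0,0,0,0],[0,0,0.3,0,0,0],[0,0,0.3,0,0,0],[0,0,0.12,0,0,0],[0,0,0.04,0,0,0],[0,0,0,0,0,0]],
  ],
)

```text
t: 6.3
tool_pos: [521.1, -49.2, 37.4]
tcp_rot: [[0.155, 0.988, -0.0], [0.988, -0.155, -0.0], [-0.0, -0.0, -1.0]]
ft_force: [0.3, -0.1, 0.4]
opening: 0.202
gripper_force: 0.0
```

```bash
python3 rel.py;  python3 - <<'E'
from workcell import bot, imaging, job_done
import cv2,numpy as np
from h import *
f=imaging.grab_frame("wrist");P=cloud(f)
cv2.imwrite('pics/c4.png',f['color'][:,:,::-1])
E
```

```text
t 6.30 tray x 11.3 y -48.9 z 37.4 yawerr -0.003 tilt -0.000 -0.000 F [ 0.3 -0.1  0.4] open 0.20
```

View pics/c4.png

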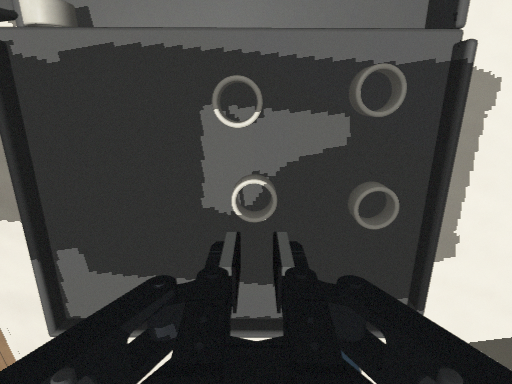

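Ring E (254,199) is centred on the cradle; B (238,101) is 8 mm to the left.

In the tool's units: 7 mm is 0.14, -2.1 mm is -0.042.

Emit:
send_path(
  steps=[
    [[0.1,0,0.04,0,0,0],[0.12,-0.02,0,0,0,0],[0.12,-0.042,0,0,0,0],[0.12,-0.042,0,0,0,0],[0.12,-0.042,0,0,0,0],[0.12,-0.042,0,0,0,0],[0.14,0,0,0,0,0],[0.14,0,0,0,0,0],[0.14,0,0,0,0,0],[0.14,0,0,0,0,0]],
  ],
)

```text
t: 7.35
tool_pos: [522.0, 14.7, 35.4]
tcp_rot: [[0.155, 0.988, 0.0], [0.988, -0.155, -0.0], [-0.0, 0.0, -1.0]]
ft_force: [-1.2, -1.2, 0.6]
opening: 0.198
gripper_force: 0.5
```

Emit:
send_path(
  steps=[
    [[0.14,0,0,0,0,0],[0.14,0,0,0,0,0],[0.14,0,0,0,0,0],[0.14,0,0,0,0,0],[0.14,0,0,0,0,0],[0.14,0,0,0,0,0],[0,0,0,0,0,0],[-0.1,0,-0.3,0,0,0],[-0.3,0,-0.5,0,0,0],[0,0,0,0,0,0]],
  ],
)

```text
t: 8.35
tool_pos: [527.6, 34.6, 78.9]
tcp_rot: [[0.157, 0.988, 0.007], [0.988, -0.157, -0.001], [-0.0, 0.007, -1.0]]
ft_force: [1.0, -0.1, 0.7]
opening: 0.199
gripper_force: 0.0
```

```bash
python3 rel.py;  python3 - <<'E'
from workcell import bot, imaging, job_done
import cv2
cv2.imwrite('pics/c5.png',imaging.grab_frame("wrist")['color'][:,:,::-1])
E
```

```text
t 8.35 tray x 4.9 y 35.0 z 78.9 yawerr -0.004 tilt 0.007 -0.001 F [ 1.  -0.1  0.7] open 0.20
```

View pics/c5.png

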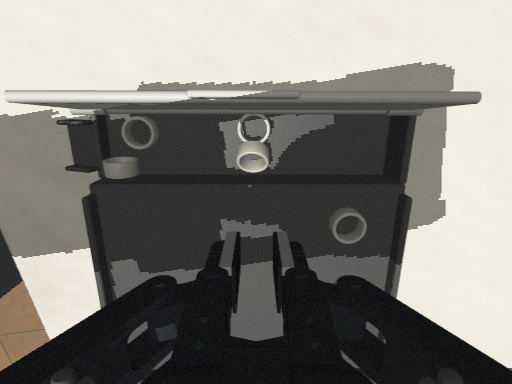

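B and E are both in the channel at (254,127) and (253,157). Ring C shows at (348,225), with F hidden behind the fingers. Next is the right column.

In the tool's units: -29 mm is -0.58, 22 mm is 0.44.

Emit:
send_path(
  steps=[
    [[-0.58,0.44,0,0,0,0],[-0.58,0.44,0,0,0,0],[-0.58,0.44,0,0,0,0],[0,0,0,0,0,0],[0,0,0.3,0,0,0],[0,0,0.3,0,0,0],[0,0,0.16,0,0,0],[0,0,0.1,0,0,0],[0,0,0,0,0,0]],
  ],
)

```text
t: 9.3
tool_pos: [575.6, -59.0, 32.3]
tcp_rot: [[0.154, 0.988, -0.003], [0.988, -0.154, 0.001], [0.0, -0.003, -1.0]]
ft_force: [-4.1, 1.0, 4.9]
opening: 0.199
gripper_force: 2.9
```

```bash
python3 rel.py;  python3 - <<'E'
from workcell import bot, imaging, job_done
import cv2
cv2.imwrite('pics/c6.png',imaging.grab_frame("wrist")['color'][:,:,::-1])
E
```

```text
t 9.30 tray x 66.6 y -50.2 z 32.3 yawerr -0.001 tilt -0.003 0.001 F [-4.1  1.   4.9] open 0.20
```

View pics/c6.png

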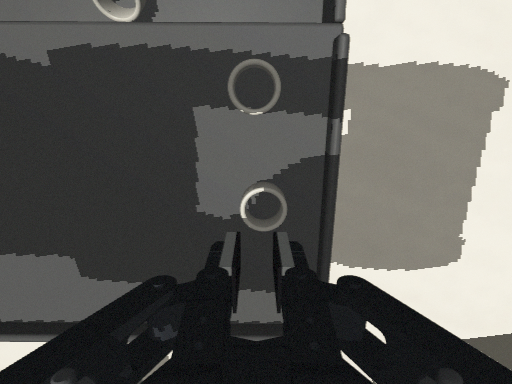

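The tip is touching the platform at 5 N, so I'll lift 3 mm. F (264,206) sits 3 mm right of the cradle and C (253,86) 2 mm left.

In the tool's units: 7 mm is 0.14, 6 mm is 0.12.

Emit:
send_path(
  steps=[
    [[0,0.06,-0.08,0,0,0],[0.12,0,0,0,0,0],[0.14,-0.01,0,0,0,0],[0.14,-0.02,0,0,0,0],[0.14,-0.02,0,0,0,0],[0.14,-0.02,0,0,0,0],[0.14,-0.02,0,0,0,0],[0.14,0,0,0,0,0],[0.14,0,0,0,0,0],[0.14,0,0,0,0,0]],
  ],
)

```text
t: 10.35
tool_pos: [585.1, 1.7, 36.3]
tcp_rot: [[0.155, 0.988, 0.0], [0.988, -0.155, -0.0], [-0.0, 0.0, -1.0]]
ft_force: [-0.1, -0.4, -0.1]
opening: 0.198
gripper_force: 0.1
```

Emit:
send_path(
  steps=[
    [[0.14,0,0,0,0,0],[0.14,0,0,0,0,0],[0.14,0,0,0,0,0],[0.14,0,0,0,0,0],[0.14,0,0,0,0,0],[0.14,0,0,0,0,0],[0,0,0,0,0,0],[-0.1,0,-0.3,0,0,0],[-0.3,0,-0.5,0,0,0],[0,0,0,0,0,0]],
  ],
)

```text
t: 11.35
tool_pos: [591.3, 20.8, 81.6]
tcp_rot: [[0.157, 0.988, 0.009], [0.988, -0.157, -0.002], [-0.0, 0.009, -1.0]]
ft_force: [0.6, 0.3, 0.6]
opening: 0.202
gripper_force: 0.0
```

```bash
python3 rel.py;  python3 - <<'E'
from workcell import bot, imaging, job_done
import cv2
cv2.imwrite('pics/c7.png',imaging.grab_frame("wrist")['color'][:,:,::-1])
E
```

```text
t 11.35 tray x 70.0 y 31.0 z 81.6 yawerr -0.005 tilt 0.009 -0.002 F [0.6 0.3 0.6] open 0.20
```

View pics/c7.png

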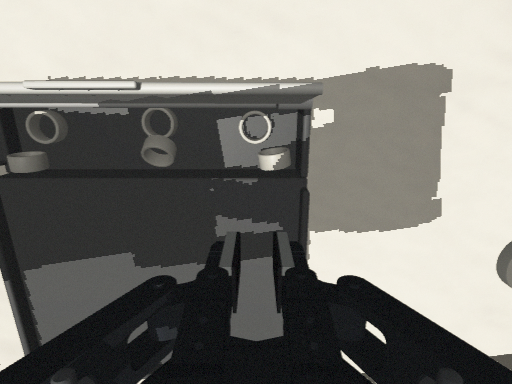

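All six rings are in the channel, three flat and three leaning, and the platform is empty. I'll check their heights and move behind the cover with the fingers shut.

Run:
```python
from workcell import bot, imaging, job_done
from h import *
f=imaging.grab_frame("wrist");P=cloud(f);a=-.153;R=np.array([[np.cos(a),-np.sin(a)],[np.sin(a),np.cos(a)]])
xy=(P[...,:2]-[517.4,.8])@R
m=(xy[...,1]>59)&(xy[...,1]<97)&(abs(xy[...,0])<95)&(P[...,2]<60)
print('channel top z',np.percentile(P[m][:,2],[1,50,90,99,100]))
```

```text
channel top z [ 4.37141585  6.12490374 19.99550139 28.09794206 29.72792503]
```

Emit:
send_path(
  steps=[
    [[0,0,-0.5,0,0,0],[0,0,-0.5,0,0,0],[0,-0.46,-0.3,0,0,0],[0.52,-0.46,0,0,0,0],[0.54,-0.48,0,0,0,0],[0.54,0,0,0,0,0],[0.52,0,0,0,0,0],[0,0,0,0,0,0]],
  ],
  aperture=0,
)

```text
t: 12.25
tool_pos: [535.0, 141.3, 140.2]
tcp_rot: [[0.152, 0.988, -0.002], [0.988, -0.152, 0.001], [0.001, -0.002, -1.0]]
ft_force: [-0.1, -0.6, 0.5]
opening: 0.003
gripper_force: 0.0
```

```bash
python3 rel.py
```

```text
t 12.25 tray x -4.1 y 141.5 z 140.2 yawerr 0.001 tilt -0.002 0.001 F [-0.1 -0.6  0.5] open 0.00
```

In the tool's units: 27 mm is 0.54, -12 mm is -0.24.

Emit:
send_path(
  steps=[
    [[0,0.04,0.54,0,0,0],[0,0.04,0.54,0,0,0],[0,0,0,0,0,0],[-0.24,0,0,0,0,0],[-0.24,0,0,0,0,0],[-0.2,0,0.02,0,0,0],[-0.2,0,0.02,0,0,0],[0,0,0,0,0,0]],
  ],
)

```text
t: 13.05
tool_pos: [533.1, 92.6, 86.0]
tcp_rot: [[0.158, 0.988, 0.001], [0.988, -0.158, -0.001], [-0.0, 0.001, -1.0]]
ft_force: [0.1, -0.2, 0.3]
opening: 0.002
gripper_force: 0.0
```

```bash
python3 rel.py
```

```text
t 13.05 tray x 1.5 y 93.1 z 86.0 yawerr -0.005 tilt 0.001 -0.001 F [ 0.1 -0.2  0.3] open 0.00
```

In the tool's units: 8 mm is 0.16, 7 mm is 0.14.

Emit:
send_path(
  steps=[
    [[-0.12,0,0.12,0,0,0],[-0.12,0,0.14,0,0,0],[-0.12,0,0.16,0,0,0],[-0.12,0,0.16,0,0,0],[-0.04,0,0.14,0,0,0],[-0.04,0,0.14,0,0,0],[0,0,0.08,0,0,0],[0,0,0.06,0,0,0],[0,0,0,0,0,0]],
  ],
)

```text
t: 13.95
tool_pos: [528.2, 66.5, 37.0]
tcp_rot: [[0.155, 0.988, -0.001], [0.988, -0.155, -0.001], [-0.001, -0.001, -1.0]]
ft_force: [-5.7, -1.7, 9.6]
opening: -0.001
gripper_force: 4.8
```

```bash
python3 rel.py
```

Run:
```python
from workcell import bot, imaging, job_done
from h import *
a=-.153;R=np.array([[np.cos(a),-np.sin(a)],[np.sin(a),np.cos(a)]])
for n in('scene','side'):
    f=imaging.grab_frame(n);P=cloud(f);xy=(P[...,:2]-[517.4,.8])@R
    for lo,hi in((42,52),(52,65),(65,80),(80,100),(100,125)):
        m=(xy[...,1]>lo)&(xy[...,1]<hi)&(abs(xy[...,0])<95)&(abs(xy[...,0])>50)&(P[...,2]<100)&(f['color'].max(2)>110)
        print(n,lo,m.sum(),np.percentile(P[m][:,2],[5,50,95]).round(1) if m.any() else '')
```

```text
t 13.95 tray x 0.7 y 66.6 z 37.0 yawerr -0.003 tilt -0.001 -0.001 F [-5.7 -1.7  9.6] open -0.00
scene 42 89 [37.5 39.6 41.9]
scene 52 213 [36.6 38.6 40.2]
scene 65 288 [36.2 38.3 40.1]
scene 80 339 [36.5 38.3 40.2]
scene 100 114 [36.5 39.  41.9]
side 42 88 [35.2 37.6 39.7]
side 52 36 [35.2 36.5 37.7]
side 65 14 [34.  35.8 36.8]
side 80 39 [35.8 37.  39.5]
side 100 103 [35.6 37.7 39.7]
```

The cover is level at z 37. One firmer press at the tab, then clear off.

In the tool's units: -9 mm is -0.18, -8 mm is -0.16.

Emit:
send_path(
  steps=[
    [[0,0,-0.18,0,0,0],[-0.14,0,-0.02,0,0,0],[-0.16,0,0,0,0,0],[0,0,0.1,0,0,0],[0,0,0.08,0,0,0],[0,0,0.06,0,0,0],[0,0,0,0,0,0]],
  ],
)

```text
t: 14.75
tool_pos: [526.6, 51.2, 38.0]
tcp_rot: [[0.155, 0.988, 0.001], [0.988, -0.155, -0.002], [-0.002, 0.001, -1.0]]
ft_force: [-10.5, -1.9, 24.6]
opening: 0.003
gripper_force: 12.7
```

```bash
python3 rel.py
```

```text
t 14.75 tray x 1.4 y 51.2 z 38.0 yawerr -0.003 tilt 0.001 -0.002 F [-10.5  -1.9  24.6] open 0.00
```

Emit:
send_path(
  steps=[
    [[0,0,-0.2,0,0,0],[0,0,-0.4,0,0,0],[0,0,-0.8,0,0,0],[0,0,-0.8,0,0,0],[-0.8,0,-0.6,0,0,0],[-0.8,0,-0.2,0,0,0],[-0.8,0,0,0,0,0],[-0.8,0,0,0,0,0],[0,0,0,0,0,0],[0,0,0,0,0,0]],
  ],
)

```text
t: 15.75
tool_pos: [501.0, -106.5, 182.3]
tcp_rot: [[0.157, 0.988, -0.001], [0.988, -0.157, 0.001], [0.001, -0.001, -1.0]]
ft_force: [0.2, 0.6, 0.6]
opening: -0.002
gripper_force: 0.0
```

```bash
python3 rel.py
```

Run:
```python
from workcell import bot, imaging, job_done
import cv2
from h import *
a=-.153;R=np.array([[np.cos(a),-np.sin(a)],[np.sin(a),np.cos(a)]])
fs=[imaging.grab_frame(n) for n in('side','scene')]
for f in fs:
    P=cloud(f);xy=(P[...,:2]-[517.4,.8])@R
    m=(xy[...,1]>46)&(xy[...,1]<104)&(abs(xy[...,0])<92)&(P[...,2]<100)&(P[...,2]>20)&(f['color'].max(2)>110)
    print(m.sum(),np.polyfit(xy[m][:,1],P[m][:,2],1))
cv2.imwrite('pics/end.png',cv2.resize(np.hstack([f['color'] for f in fs]),(800,300))[:,:,::-1])
```

```text
t 15.75 tray x 0.1 y -108.6 z 182.3 yawerr -0.005 tilt -0.001 0.001 F [0.2 0.6 0.6] open -0.00
1289 [5.13495160e-03 3.61810264e+01]
1872 [-6.30318957e-03  3.89830390e+01]
```

View pics/end.png

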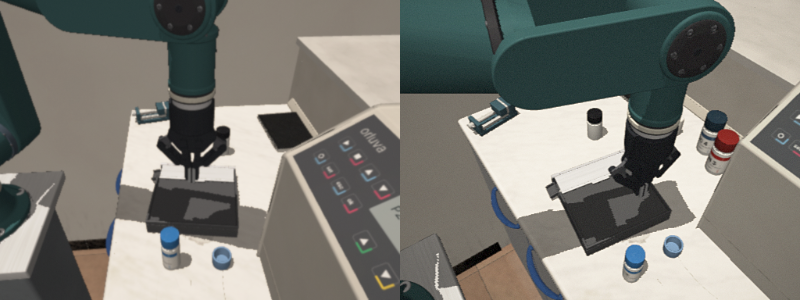

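The picture shows the cover level (slope about 0), the platform empty, and the bottle, cup and vial all standing where they were. The arm is clear of everything.

```bash
python3 -c "
from workcell import bot, imaging, job_done
print(job_done())"
```

```text
the job is handed in; nothing more can be done
None
```

All six rings were swept into the channel and the cover pushed fully shut over them, with the bottle, cup and vial still standing in place; the job was handed in at about 16 s.

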